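# Slide the strawberry pan up into the sloping topping stand

### The arm

A 6-joint arm with a two-finger parallel gripper is mounted at the origin on the work surface. World frame = base frame: x ahead of the robot, y to its left, z up, the work surface at z = 0. Lengths are in mm, angles in rad, forces in N, time in s.
With the tool pointing down it reaches from about 325 to 850 mm from the base axis. Payload 4.4 kg.
Tool frame: the origin (TCP) lies on the centre line of the jaws, within the pads' length; the fingertips stand 8 mm ahead of it and the grasp point (between the pads) lies 11 mm behind it; y points along the fingers, z is the direction in which the jaws open and shut, and the axes are right-handed (so a half turn about y gives the same grasp; the last joint's range is limited). The gripper opens to 94 mm and grips with 3 to 60 N. Pads are 16 mm wide; open, the fingers measure 119 mm over their backs; the gripper's body (75 mm by 177 mm) begins 78 mm behind the grasp point.
Start: joints at [1.05, 0.207, 1.542, -0, 1.393, -0.15], TCP at [207.831, 536.128, 213.447] pointing down, gripper open.
Joint ranges: [-2.73, 2.73], [-0.86, 2.22], [0.23, 2.46], [-1.11, 4.25], [0.08, 2.63], [-2.82, 2.82]. Speed limits (rad/s): [2.79, 2.79, 3.14, 3.14, 3.14, 3.14].

### API

Orientations are given as a rotation vector (axis times angle).
In Python, from cell import telemetry, viewer, close_job gives the robot as it stands.
- The arm moves only by the shell command python3 -m inch 'ROWS' [FORCE]. ROWS is JSON, a list of rows, each a list of 7 numbers: the shift along the tool's x, y, z in cm, then the turn, a rotation vector about the tool's x, y, z in degrees, then the closure, from -1 (fully open) to 1 (shut), so that 0 is half open. In form: [[x, y, z, rx, ry, rz, hand], ...]. A call has 1 to 20 rows; each row is the pose to reach, as a shift and turn from the pose measured when the call began, along the tool's axes at that moment; what a row does not reach only later rows make up. A row lasts 1/10 s, in which the tool goes at most 50 mm and 8.59 degrees, less where a joint would pass 70% of its speed; a pose out of reach is approached as far as the arm can. A call with a gripper value outside its range is refused whole. The fingers move at their own pace and stop on an object; FORCE is the grip in N (left out, the last holds). Time passes only in rows, so rows that repeat a pose let the fingers close. It gives the time, the measured TCP pose, the force and the opening at its end, in the units of the state.
- telemetry.read_state(): the state, without advancing time (a new reading comes with each control period).
- viewer.capture(name): name is "scene" or "side" or "wrist"; returns the picture (480x640x3 uint8, red, green, blue); there is no depth.
- viewer.calibration(name): a dict with "fx", "fy", "cx", "cy" (pixels), "T" (4x4, takes a point from camera to world coordinates); the wrist camera has in their place "tool_from_camera" (4x4, takes a point from camera to tool coordinates, whose origin is the TCP and whose axes are the tool frame's). Camera axes: x right, y up, looking along -z (the intrinsics and any distortion apply to the point x, -y, -z); pixel columns grow to the right and rows downward; lengths in mm; the calibration is good to about 2 mm. A picture is of the moment at which its call begins: read the wrist's pose just before it. calibration takes no time and is no camera call.
- close_job(): hands the job in, once; it reports no verdict.
The state is a dict: "t": time; "joints": joint angles; "dq": joint speeds; "effort": joint torques, N m; "tcp_pos": TCP position; "ee_rot": TCP orientation; "wrist_force": force on the tool from outside, world axes, zero at the start; "wrist_torque": the same for the moment, N m; "width": finger opening in mm.
Only numpy, scipy, OpenCV 4.12 (cv2) and the standard library are available. Lean on these libraries where they do the work, as an engineer would, in place of code of your own. Each camera call takes 0.05 s, during which the arm holds its last target.

### The job

Get the full strawberry pan ready for service: line it up with the sloping pan stand, then slide it gently up the slope between the side guides until it sits squarely against both rubber buffers of the stop bar, and leave it there. Do not lift it or tip fruit out, do not shove the clamped stop bar along its slots, and leave the syrup bottle, the cups and the tub as they are.

Things in the scene. Friction and masses are not known exactly. Their poses are not given: they have to be found in the camera images.
- stand: Fixed white sheet-metal pan stand, a ramp 110 mm wide rising at 7 degrees over 360 mm of slope. Origin: middle of its low foot edge, where the deck meets the counter level (no step). x points level, straight uphill; y to the left going up; z up. Yaw varies.
- guide_mouth (a point): Point on the deck's centre line 60 mm up the slope, where the two parallel side guides start: 102 mm apart inside, 4 mm thick, 45 mm above the deck, running to the top. Below this point their cheeks (50 mm long) flare out by 0.5 rad each, to about 150 mm apart at the mouth. Axes as the stand.
- slope_top (a point): Point on the deck's centre line at the top end. A stop bar across the guides has two rubber buffers, 68 mm apart, facing downhill at the height of the pan's rim. They sit 270 to 330 mm up the slope from the foot; where exactly is not measured. Two thumb screws clamp the bar by friction: it resists about 8 N, then slips along its slots.
- pan: Loose black food pan heaped with strawberries, 0.5 to 0.95 kg. Rim 176 (x) by 108 (y) mm, 65 mm high; body below the rim 164 by 96 mm, upright walls; rim lip 3 mm thick, 6 mm proud. Origin: centre of underside; x along its length, roughly uphill; z up. Starts askew on the counter before the foot. Sliding it takes 3 to 12 N, most when it rubs a guide; it stays put on the slope.
- syrup: Loose pump bottle of syrup, 76 mm across, 255 mm tall, with a nozzle reaching 68 mm to its x side. Origin: centre of its underside. Leave it alone.
- cups: Loose stack of upturned paper cups, 87 mm across, about 105 mm tall. Origin: centre of its underside. Leave it alone.
- tub: Loose clear tub with a few strawberries, 130 by 100 mm, 55 mm high. Origin: centre of its underside. Leave it alone.
Not all that is in view belongs to the job. There is more than one size of the pan; the job needs the middle-sized.

How it is judged (in metres and radians):
On the way, in this order (a step that is already met when the one before it is completed fails the run):
1. the pan has ridden onto the slope, its leading end between the side guides (x of pan in the frame of stand above 0.02 m and y of pan in the frame of stand between -0.008 and 0.008 m), for 0.1 s.
2. the pan meets both buffers of the stop bar (x of each of stop_c0, stop_c1 in the frame of pan below 0.094 m), for 0.2 s.
At the end, for the whole second after the job is handed in: The pan stands flat on the slope between the guides, at rest and let go, its upper rim edge within 2 mm of both rubber buffers of the stop bar; the stop bar is still where it was clamped (within 2 mm) (all of step 2 and y of pan in the frame of stand between -0.008 and 0.008 m and angle between pan's own z axis and vertical between 0.08 and 0.17 rad and linear speed of pan below 0.01 m/s); the robot touches nothing.
It fails at once if the stop bar is shoved along its slots by more than 2 mm (distance of stop_c0 from where it was at the start of the episode above 0.002 m).
It fails at once if the pan is lifted off the counter or the slope (its underside above 70 mm) (height (world z) of pan above 0.07 m).
It fails at once if the pan is tipped by more than 20 degrees (angle between pan's own z axis and vertical above 0.35 rad).
It fails at once if the pan is knocked along faster than 0.45 m/s (linear speed of pan above 0.45 m/s).
It fails at once if the syrup bottle, the cups or the tub are moved by more than 25 mm (distance of any of syrup, cups, tub from where it was at the start of the episode above 0.025 m).
It also fails if it takes over 72 s, if anything falls off the work surface, if the arm or the gripper's body presses on something with over 40 N, if the wrist force passes 120 N, or if a joint passes its speed limit or range.

## Working session

There is one attempt and no reset: what is moved stays moved. The work goes in short steps, Python scripts to look and compute and a shell command to move; the robot and the scene stay as the last step left them, time stands still between calls to the robot, and variables do not carry over. Pictures are saved under pics/ and viewed, and the job is handed in when it is done.

```bash
ls; mkdir -p pics; python3 - <<'E'
from cell import telemetry, viewer
import cv2
print(telemetry.read_state())
for n in ("scene","side","wrist"):
    im=viewer.capture(n); cv2.imwrite(f"pics/{n}0.png",im[:,:,::-1]); print(n,viewer.calibration(n))
E
```

```text
pics
{'t': 0.0, 'joints': array([ 1.05050610e+00,  2.07406525e-01,  1.54291350e+00, -1.74289639e-05,
        1.39351063e+00, -1.50500258e-01]), 'dq': array([ 0.00067166, -0.00011976, -0.00204715, -0.00077646, -0.00034057,
       -0.00025563]), 'effort': array([ 1.52229091e-03, -3.70874977e+01, -2.81419015e+01,  7.00539001e-02,
        3.60104092e-02, -1.51829868e-04]), 'tcp_pos': array([207.4411572 , 535.44285634, 212.31764261]), 'ee_rot': array([-1.55337884,  0.29078357, -0.2896463 ]), 'wrist_force': array([ 0.01226161, -0.54854129, -0.18980615]), 'wrist_torque': array([-0.01877213, -0.03768024,  0.00974087]), 'width': 93.85802737232461}
scene {'fx': 561.6939450328273, 'fy': 561.6939450328273, 'cx': 313.51393280341296, 'cy': 231.15924193185523, 'T': array([[-8.58426961e-01, -4.43869471e-01,  2.57066226e-01,
         8.60586269e+02],
       [ 5.12924748e-01, -7.39532138e-01,  4.35890375e-01,
         5.66622400e+02],
       [-3.36969413e-03,  5.06035680e-01,  8.62505963e-01,
         1.19020842e+03],
       [ 0.00000000e+00,  0.00000000e+00,  0.00000000e+00,
         1.00000000e+00]]
[... 227 characters left out ...]
.45246042e-01, -5.80811747e-01,
        -6.78493372e+02],
       [-2.15372358e-02,  8.47158254e-01,  5.30903984e-01,
         6.66424102e+02],
       [ 0.00000000e+00,  0.00000000e+00,  0.00000000e+00,
         1.00000000e+00]])}
wrist {'fx': 345.2754546744214, 'fy': 345.2754546744214, 'cx': 318.75589216632443, 'cy': 237.64830386363488, 'tool_from_camera': array([[-1.07374467e-03, -9.71197842e-01, -2.38272111e-01,
        -6.88115709e+01],
       [ 1.97866666e-05,  2.38272227e-01, -9.71198407e-01,
        -1.71754709e+02],
       [ 9.99999423e-01, -1.04753372e-03, -2.36626766e-04,
        -3.45800734e-01],
       [ 0.00000000e+00,  0.00000000e+00,  0.00000000e+00,
         1.00000000e+00]])}
```

View pics/scene0.png

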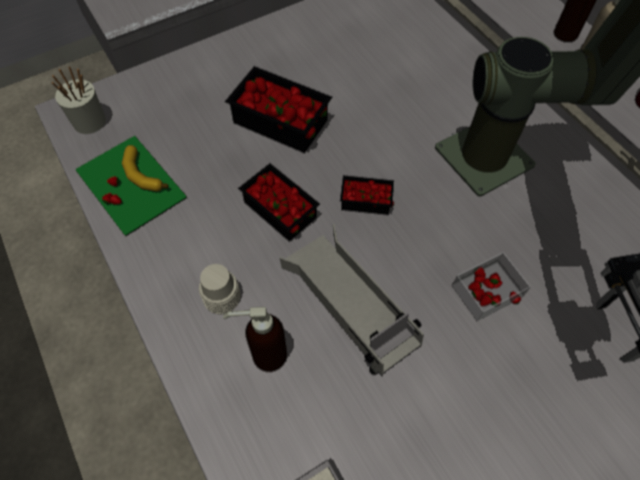

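View pics/side0.png

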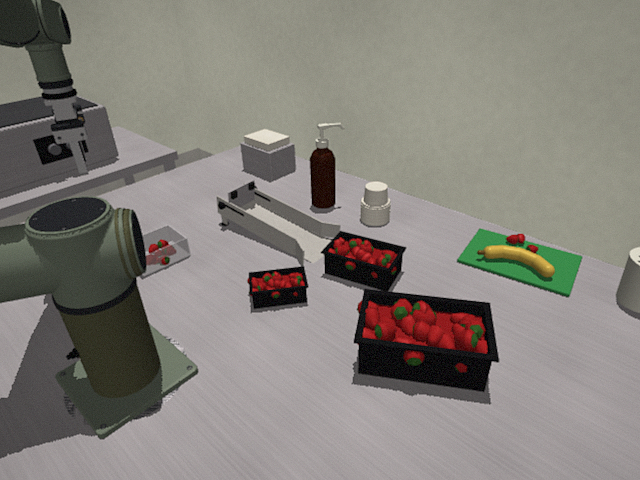

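View pics/wrist0.png

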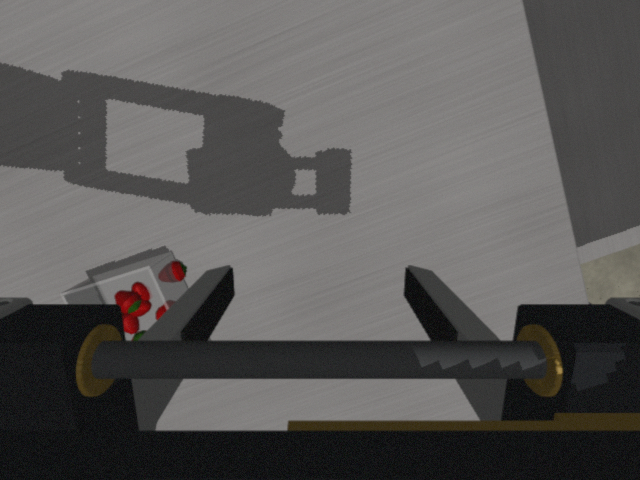

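The scene view has three pan candidates: large at (278,107), middle at (280,201) and small at (367,194). The tub is at (490,285), and the stand runs from a mouth at about (310,250) to a stop bar at about (395,345). I choose the middle one and check it in a close crop.

```bash
cat > h.py <<'E'
import numpy as np, cv2
from cell import telemetry, viewer
def ray(cal,uv,T=None):
    T=cal["T"] if T is None else T
    d=np.array([(uv[0]-cal["cx"])/cal["fx"],-(uv[1]-cal["cy"])/cal["fy"],-1.0])
    return T[:3,3],T[:3,:3]@d
def onz(cal,uv,z,T=None):
    o,d=ray(cal,uv,T); return o+d*(z-o[2])/d[2]
def tri(c1,u1,c2,u2):
    o1,d1=ray(c1,u1);o2,d2=ray(c2,u2)
    s=np.linalg.lstsq(np.c_[d1,-d2],o2-o1,rcond=None)[0]
    a=o1+d1*s[0];b=o2+d2*s[1]; return (a+b)/2,np.linalg.norm(a-b)
def proj(cal,p,T=None):
    T=cal["T"] if T is None else T
    q=T[:3,:3].T@(np.asarray(p,float)-T[:3,3]); return np.array([cal["cx"]+cal["fx"]*q[0]/-q[2],cal["cy"]-cal["fy"]*q[1]/-q[2]])
def crop(im,x0,y0,x1,y1,k,name):
    c=cv2.resize(im[y0:y1,x0:x1,::-1],None,fx=k,fy=k,interpolation=cv2.INTER_CUBIC)
    c=cv2.convertScaleAbs(c,alpha=1.5,beta=10); cv2.imwrite("pics/"+name,c)
E
python3 - <<'E'
from h import *
s=cv2.imread("pics/scene0.png")[:,:,::-1]; d=cv2.imread("pics/side0.png")[:,:,::-1]
crop(s,230,155,430,305,4,"c1.png"); crop(s,280,250,440,370,5,"c1b.png");crop(d,210,170,410,320,4,"c2.png")
E
```

```text
(no output)
```

View pics/c1.png

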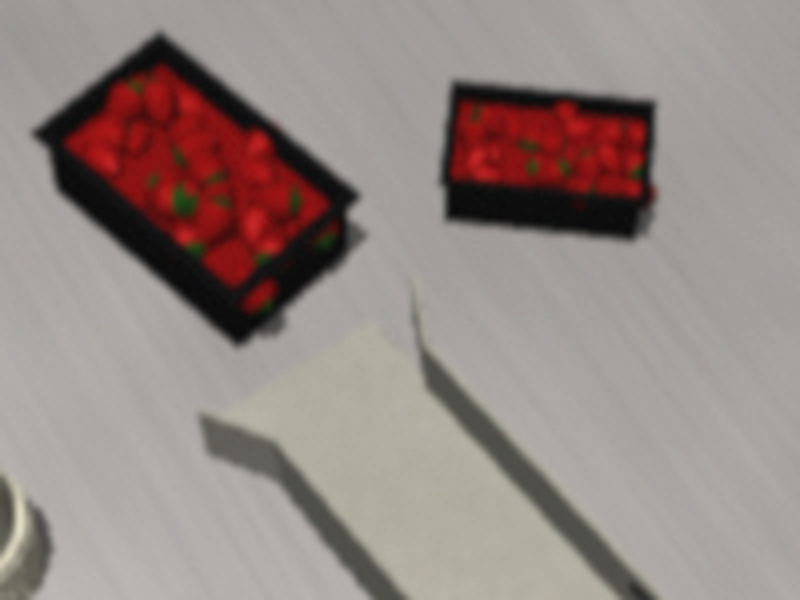

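View pics/c1b.png

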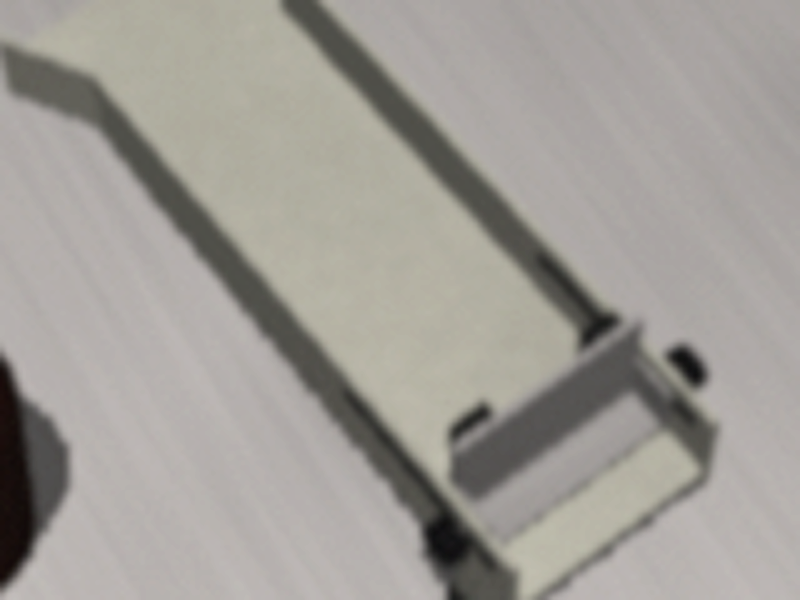

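View pics/c2.png

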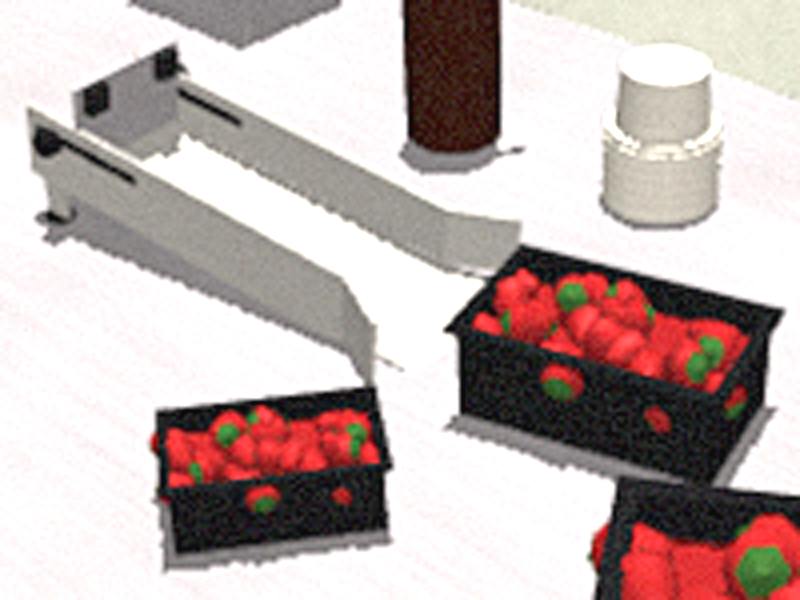

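```bash
python3 - <<'E'
from h import *
np.set_printoptions(precision=1,suppress=True)
S=viewer.calibration("scene");D=viewer.calibration("side")
f=lambda p,x0,y0,k:((p[0]+.5)/k-.5+x0,(p[1]+.5)/k-.5+y0)
A=[f(p,230,155,4) for p in [(160,33),(358,195),(240,296),(35,133)]]
P=[onz(S,a,65) for a in A]; print("rim",*P)
print([np.linalg.norm(P[i]-P[(i+1)%4]) for i in range(4)])
B=[f(p,210,170,4) for p in [(782,312),(715,478-100),(447,328),(525,247)]]
print("side rim",*[onz(D,b,65) for b in B])
# order correspondences
F=[f(p,230,155,4) for p in [(375,322),(235,392)]]; foot=[onz(S,a,0) for a in F]; print("foot",*foot,np.linalg.norm(foot[0]-foot[1]))
J=[f((422,347),230,155,4),f((277,442),230,155,4)]; J=[onz(S,a,52) for a in J]; print("mouth tops",*J,np.linalg.norm(J[0]-J[1]))
E=[f((715,425),280,250,5),f((515,575),280,250,5)]; E=[onz(S,a,88.5) for a in E]; print("ends",*E,np.linalg.norm(E[0]-E[1]),[np.linalg.norm(E[i]-J[i]) for i in (0,1)])
for i in (0,1): print(np.arctan2(*(E[i]-J[i])[[1,0]]))
c=(E[0]+E[1])/2-(J[0]+J[1])/2; print(np.arctan2(c[1],c[0]))
# side view
Js=[f(p,210,170,4) for p in [(345,280),(445,212)]];Es=[f(p,210,170,4) for p in [(28,110),(178,80)]]
print("side mouth",*[onz(D,a,52) for a in Js],"E",onz(D,Es[0],88.5))
# buffers scene c1b and side
b=[f((470,415),280,250,5),f((598,328),280,250,5)]
bs=[f((165,64),210,170,4),f((96,100),210,170,4)]
for q in zip(b,bs): print("buf",tri(S,q[0],D,q[1]))
E
```

```text
rim [ 517.8 -228.6   65. ] [474.2 -61.3  65. ] [569.4 -36.5  65. ] [ 619.4 -201.    65. ]
[np.float64(172.87859798661864), np.float64(98.38446669685031), np.float64(171.87805320730664), np.float64(105.27514812343163)]
side rim [ 615.8 -204.9   65. ] [ 534.5 -214.1   65. ] [472.6 -64.4  65. ] [572.6 -39.7  65. ]
foot [490.9 -12.8   0. ] [588.3 -14.6   0. ] 97.41347707883425
mouth tops [492.4  40.9  52. ] [595.7  51.   52. ] 103.7601209245921
ends [466.6 336.1  88.5] [572.4 345.7  88.5] 106.24151962677286 [np.float64(298.6143944111269), np.float64(297.8883596188753)]
1.6580908679291442
1.6496801065475681
1.6538906836845402
side mouth [484.3  34.8  52. ] [588.   44.3  52. ] E [456.5 322.5  88.5]
buf (array([552.9, 284.6, 100.5]), np.float64(1.987007284474967))
buf (array([486.1, 279.9,  98.8]), np.float64(1.4943419414552643))
```

The crop confirms that the middle pan is the one at scene (280,201): its rim comes out at about 173×103 mm, against 176×108 given. It is about 0.18 rad askew and 14 mm off the stand's axis. I plan to nudge it square from the side near its front, then push from behind with two spread fingers. Next I need the neighbours' positions and the tool axes.

```bash
python3 - <<'E'
from h import *
from scipy.spatial.transform import Rotation as R
np.set_printoptions(precision=3,suppress=True)
S=viewer.calibration("scene")
f=lambda p,x0,y0,k:((p[0]+.5)/k-.5+x0,(p[1]+.5)/k-.5+y0)
print("small pan rim",*[onz(S,f(p,230,155,4),45) for p in [(452,82),(655,102),(640,195),(443,182)]])
print("cups",onz(S,(222,303),0),"syrup",onz(S,(267,362),0), "big", *[onz(S,p,85) for p in [(227,100),(305,130),(330,100)]])
st=telemetry.read_state(); M=R.from_rotvec(st["ee_rot"]).as_matrix(); print("tool axes cols\n",M)
yaw=1.654; x=np.array([np.cos(yaw),np.sin(yaw),0]); y=np.array([0,0,-1]); z=np.cross(x,y)
G=np.c_[x,y,z]; print("target z",z)
rv=R.from_matrix(M.T@G).as_rotvec(degrees=True); print("turn tool deg",rv)
for p in ([540,-260,200],[440,-90,200],[470,-95,200]): print(p,"tool shift cm",M.T@(np.array(p)-st["tcp_pos"])/10)
E
```

```text
small pan rim [ 372.954 -114.528   45.   ] [272.645 -36.331  45.   ] [320.27   15.881  45.   ] [417.926 -53.82   45.   ]
cups [782.963  20.925   0.   ] syrup [760.297 194.904   0.   ] big [ 521.078 -455.013   85.   ] [ 396.342 -259.938   85.   ] [ 287.662 -314.527   85.   ]
tool axes cols
 [[ 0.932 -0.001  0.361]
 [-0.361 -0.002  0.932]
 [-0.    -1.    -0.002]]
target z [-0.997 -0.083 -0.   ]
turn tool deg [   0.05  -115.953   -0.108]
[540, -260, 200] tool shift cm [ 59.752   1.35  -62.166]
[440, -90, 200] tool shift cm [ 44.284   1.333 -49.929]
[470, -95, 200] tool shift cm [ 47.262   1.331 -49.311]
```

```bash
python3 -m inch '[[12,-3,-11,16,0,0,1]]' 5 2>&1 | tail -3 >/dev/null; true; python3 -c "
from cell import telemetry;s=telemetry.read_state();print(s['t'],s['tcp_pos'],s['ee_rot'])"
```

```text
0.25 [229.75889382 496.70623908 212.00698373] [-1.41500675  0.26465073 -0.29595769]
```

I put that first turn on the wrong tool axis. It did no harm, and I'll work out the correction from the current pose.

```bash
cat > tgt.py <<'E'
from h import *
from scipy.spatial.transform import Rotation as R
import sys
np.set_printoptions(precision=2,suppress=True)
def go(p,yaw):
    st=telemetry.read_state(); M=R.from_rotvec(st["ee_rot"]).as_matrix()
    x=np.array([np.cos(yaw),np.sin(yaw),0]); y=np.array([0,0,-1.]); G=np.c_[x,y,np.cross(x,y)]
    print("t",st["t"],"tcp",st["tcp_pos"],"yaw",np.arctan2(M[1,0],M[0,0]),"F",st["wrist_force"],"w",st["width"])
    print("shift cm",M.T@(np.array(p)-st["tcp_pos"])/10,"turn",R.from_matrix(M.T@G).as_rotvec(degrees=True))
if __name__=="__main__": go([float(a) for a in sys.argv[1:4]],float(sys.argv[4]))
E
python3 tgt.py 500 -60 250 -1.488
```

```text
t 0.25 tcp [229.76 496.71 212.01] yaw -0.3642293294773401 F [ 1.6  -2.34 -0.2 ] w 88.98112099318321
shift cm [ 45.06  -9.81 -41.44] turn [-6.89 64.26 -4.69]
```

```bash
python3 -m inch '[[3,-0.7,-2.8,-0.9,8,-0.6,1],[6,-1.3,-5.5,-1.7,16,-1.2,1],[9,-2,-8.3,-2.6,24,-1.8,1],[12,-2.6,-11,-3.4,32,-2.3,1],[15,-3.3,-13.8,-4.3,40,-2.9,1],[18,-3.9,-16.6,-5.2,48,-3.5,1],[21,-4.6,-19.3,-6,56,-4.1,1],[24,-5.2,-22.1,-6.9,64.3,-4.7,1],[27,-5.9,-24.8,-6.9,64.3,-4.7,1],[30,-6.5,-27.6,-6.9,64.3,-4.7,1],[33,-7.2,-30.3,-6.9,64.3,-4.7,1],[36,-7.8,-33.1,-6.9,64.3,-4.7,1],[39,-8.5,-35.9,-6.9,64.3,-4.7,1],[42,-9.1,-38.6,-6.9,64.3,-4.7,1],[45,-9.8,-41.4,-6.9,64.3,-4.7,1],[45,-9.8,-41.4,-6.9,64.3,-4.7,1],[45,-9.8,-41.4,-6.9,64.3,-4.7,1],[45,-9.8,-41.4,-6.9,64.3,-4.7,1]]' 5
python3 tgt.py 500 -60 250 -1.488
python3 - <<'E'
from h import *
cv2.imwrite("pics/w1.png",cv2.convertScaleAbs(viewer.capture("wrist")[:,:,::-1],alpha=1.4,beta=10))
E
```

```text
t: 2.05
tcp_pos: [498.8, -58.5, 249.5]
ee_rot: [-1.248, 1.149, -1.147]
wrist_force: [0.4, 0.0, -0.4]
width: 0.7
t 2.05 tcp [498.83 -58.49 249.51] yaw -1.488018196574468 F [ 0.44  0.03 -0.38] w 0.6798651941889795
shift cm [ 0.16 -0.05  0.1 ] turn [ 0.07 -0.   -0.04]
```

View pics/w1.png

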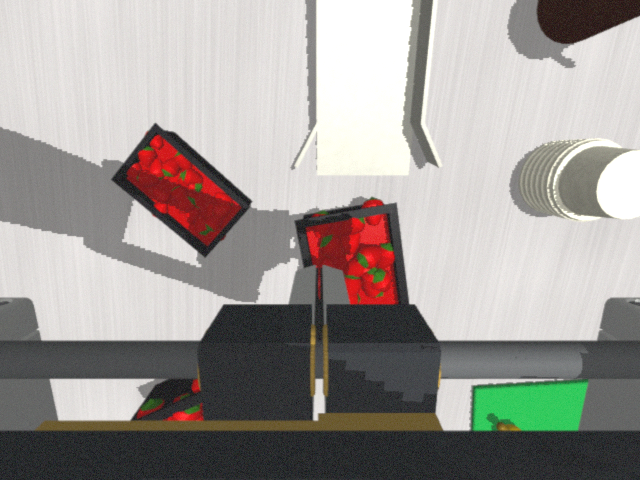

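The wrist view shows the foot edge from (317,174) to (409,175), the guides running straight up the picture, and the pan's front rim from (296,221) to (397,204).

```bash
cat >> h.py <<'E'
from scipy.spatial.transform import Rotation as R
def wT(st=None):
    st=st or telemetry.read_state(); c=viewer.calibration("wrist")
    T=np.eye(4);T[:3,:3]=R.from_rotvec(st["ee_rot"]).as_matrix();T[:3,3]=st["tcp_pos"]
    return c,T@c["tool_from_camera"]
E
python3 - <<'E'
from h import *
np.set_printoptions(precision=1,suppress=True)
c,T=wT()
q=lambda uv,z:onz(c,uv,z,T)
a,b=q((317,174.5),0),q((409.5,174.5),0); print("foot",a,b,np.linalg.norm(a-b),(a+b)/2, np.arctan2(*(b-a)[[1,0]])+np.pi/2)
# deck edges / guide inner bottom at foot and top of image row 5
for uv in [(317,130),(411,130),(316,5),(411,5)]: print(uv,q(uv,0))
# guide tops
for uv,z in [((314,123),52),((424,123),52)]: print("gt",q(uv,z))
l,r=q((296,220),65),q((397,204),65); print("front",l,r,np.linalg.norm(l-r),"yaw",np.arctan2(*(r-l)[[1,0]])+np.pi/2)
r2=q((408,303),65); print("right edge yaw",np.arctan2(*(r-r2)[[1,0]]))
E
```

```text
foot [492.9 -15.1   0. ] [603.7  -5.7   0. ] 111.25112769096819 [548.3 -10.4   0. ] 1.65538179447869
(317, 130) [488.6  35.9   0. ]
(411, 130) [598.   45.2   0. ]
(316, 5) [476.8 164.4   0. ]
(411, 5) [578.9 173.    0. ]
gt [485.5  39.2  52. ]
gt [597.2  48.7  52. ]
front [474.8 -60.   65. ] [578.1 -34.3  65. ] 106.44614920150005 yaw 1.8146869307839981
right edge yaw 1.8182190615482565
```

```bash
python3 -m inch '[[4,0,-4.2,0,0,0,1],[4,0,-4.2,0,0,0,1],[4,4,-4.2,0,0,0,1],[4,8,-4.2,0,0,0,1],[4,12,-4.2,0,0,0,1],[4,16,-4.2,0,0,0,1],[4,19,-4.2,0,0,0,1],[4,20.6,-4.2,0,0,0,1],[4,20.6,-4.2,0,0,0,1]]' 5
python3 - <<'E'
from h import *
cv2.imwrite("pics/w2.png",cv2.convertScaleAbs(viewer.capture("wrist")[:,:,::-1],alpha=1.4,beta=10))
E
```

```text
t: 3.0
tcp_pos: [457.6, -99.3, 41.2]
ee_rot: [-1.25, 1.153, -1.141]
wrist_force: [0.0, 0.0, 0.1]
width: 0.4
```

View pics/w2.png

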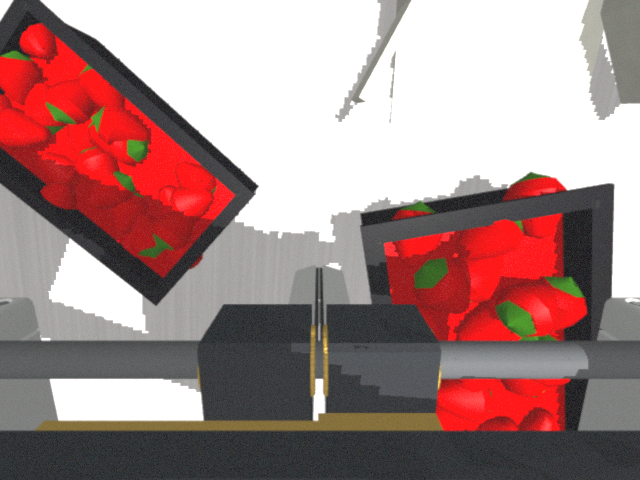

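The closed fingers at about (320,300) stand clear beside the pan's left wall at about (370,260). I'll nudge sideways towards +tool z.

```bash
python3 -m inch '[[0,0,0.4,0,0,0,1],[0,0,0.8,0,0,0,1],[0,0,1.1,0,0,0,1],[0,0,1.4,0,0,0,1],[0,0,1.7,0,0,0,1],[0,0,2,0,0,0,1],[0,0,2.3,0,0,0,1],[0,0,2.6,0,0,0,1],[0,0,2.8,0,0,0,1],[0,0,3,0,0,0,1],[0,0,3.1,0,0,0,1],[0,0,3.1,0,0,0,1]]' 5
python3 - <<'E'
from h import *
cv2.imwrite("pics/w3.png",cv2.convertScaleAbs(viewer.capture("wrist")[:,:,::-1],alpha=1.4,beta=10))
crop(viewer.capture("scene"),230,155,430,305,4,"s3.png")
E
```

```text
t: 4.25
tcp_pos: [490.5, -97.6, 42.7]
ee_rot: [-1.249, 1.149, -1.144]
wrist_force: [-1.8, 0.6, -1.4]
width: 0.3
```

View pics/w3.png

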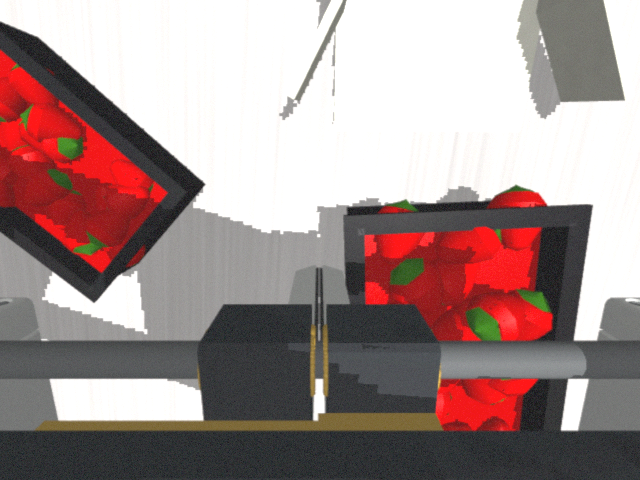

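View pics/s3.png

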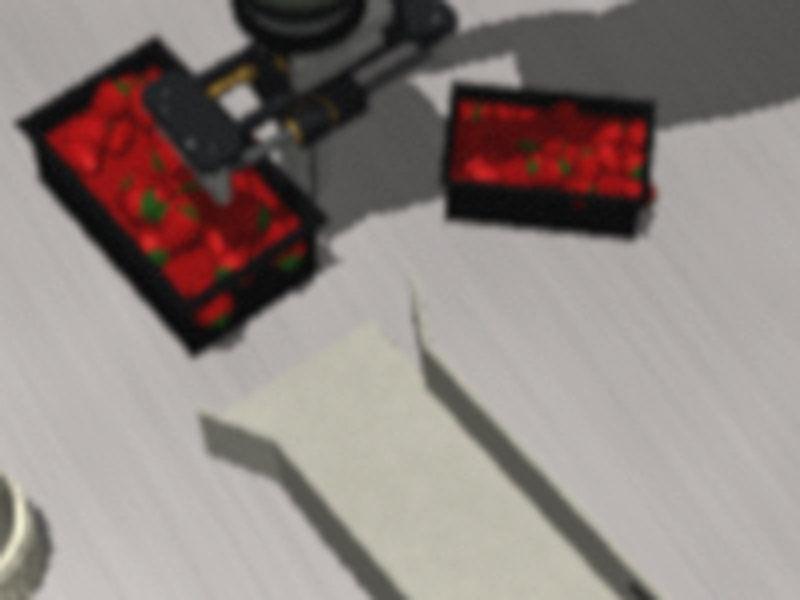

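The wrist view now shows the pan's front rim from (345,208) to (591,206), nearly square to the stand. Measuring again.

```bash
cat >> h.py <<'E'
O=np.array([548.3,-10.4]); YAW=1.655
sx=np.array([np.cos(YAW),np.sin(YAW)]); sy=np.array([-sx[1],sx[0]])
def st_(p): d=np.asarray(p)[:2]-O; return np.array([d@sx,d@sy])
E
python3 - <<'E'
from h import *
np.set_printoptions(precision=1,suppress=True)
c,T=wT(); q=lambda uv,z:onz(c,uv,z,T)
l,r=q((345,208),65),q((591,206),65)
print(l,r,np.linalg.norm(l-r)); yaw=np.arctan2(*(r-l)[[1,0]])+np.pi/2
m=(l+r)/2; cen=m[:2]-88*np.array([np.cos(yaw),np.sin(yaw)])
print("yaw-stand",yaw-YAW,"front",st_(m),"cen",st_(cen))
S=viewer.calibration("scene"); f=lambda p:((p[0]+.5)/4-.5+230,(p[1]+.5)/4-.5+155)
P=[onz(S,f(p),65)[:2] for p in [(157,38),(326,218),(195,305),(18,122)]]
print("scene cen",st_(np.mean(P,0)),[np.linalg.norm(P[i]-P[(i+1)%4]) for i in range(4)], [np.arctan2(*(b-a)[::-1])-YAW for a,b in((P[0],P[1]),(P[3],P[2]))])
E
```

```text
[497.9 -51.9  65. ] [604.7 -41.8  65. ] 107.21792906674348
yaw-stand 0.009968670406280022 front [-36.6   0.1] cen [-124.6   -0.8]
scene cen [-125.5   -1. ] [np.float64(170.47856140165618), np.float64(96.6994277840344), np.float64(171.50955820370714), np.float64(104.06968650672184)] [np.float64(0.04703469221630585), np.float64(0.08998593795631371)]
```

Both views agree: the centre is about 1 mm off the axis. The skew is 0.01 rad by wrist and about 0.04 by scene. Next I retreat, go over to the rear of the pan and set the fingers half open.

```bash
python3 -m inch '[[0,0,-2,0,0,0,1],[0,-4,-2,0,0,0,1],[0,-8,-2,0,0,0,0],[0,-11,-2,0,0,0,0],[4,-11,1,0,0,0,0],[8,-11,4,0,0,0,0],[12,-11,6,0,0,0,0],[15.1,-11,6.6,0,0,0,0],[15.1,-11,6.6,0,0,0,0],[15.1,-7,6.6,0,0,0,0],[15.1,-3,6.6,0,0,0,0],[15.1,0,6.6,0,0,0,0],[15.1,0,6.6,0,0,0,0],[15.1,0,6.6,0,0,0,0]]' 10
python3 - <<'E'
from h import *
s=telemetry.read_state(); print(s["tcp_pos"],st_(s["tcp_pos"]),s["width"])
cv2.imwrite("pics/w4.png",cv2.convertScaleAbs(viewer.capture("wrist")[:,:,::-1],alpha=1.4,beta=10))
crop(viewer.capture("scene"),230,155,430,305,4,"s4.png")
E
```

```text
t: 5.75
tcp_pos: [569.5, -242.3, 43.0]
ee_rot: [-1.248, 1.148, -1.145]
wrist_force: [-0.2, -0.6, 0.4]
width: 46.9
[ 569.48114731 -242.32401659   43.0358715 ] [-232.88372519   -1.60031691] 46.94851307526092
```

View pics/w4.png

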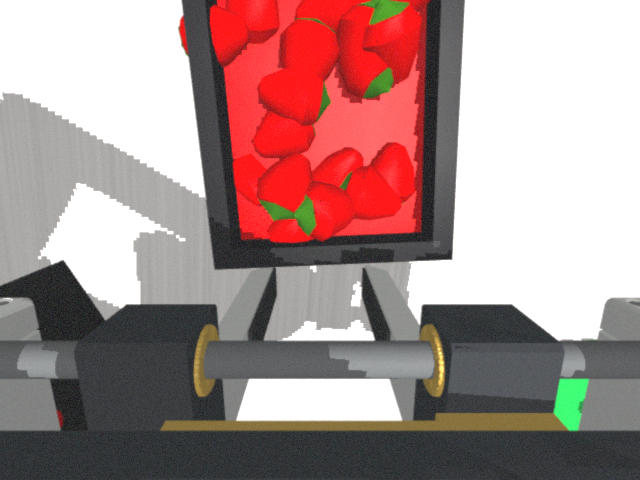

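View pics/s4.png

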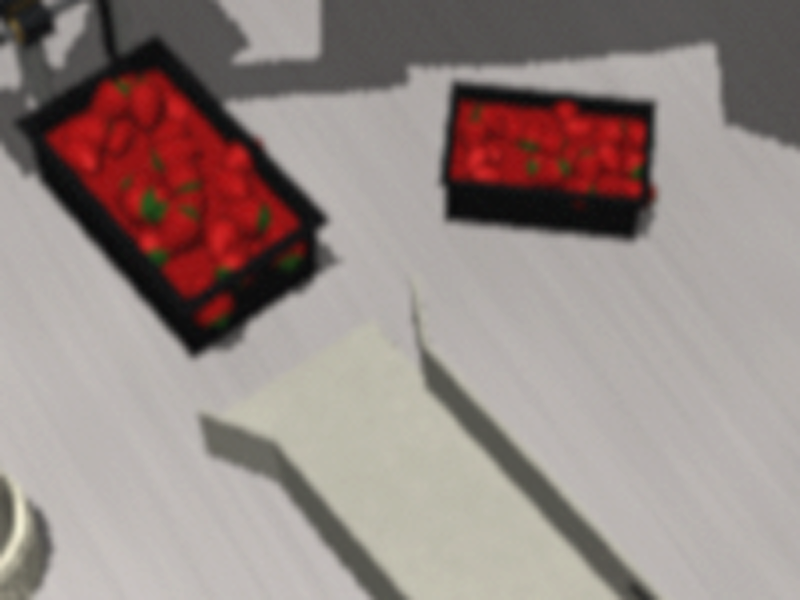

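The rear rim runs from (215,268) to (452,258), with the fingers behind it at about (265,280) and (375,280).

```bash
python3 - <<'E'
from h import *
np.set_printoptions(precision=1,suppress=True)
c,T=wT(); q=lambda uv,z:onz(c,uv,z,T)
l,r=q((215,268),65),q((452,258.5),65)
yaw=np.arctan2(*(r-l)[[1,0]])+np.pi/2; m=(l+r)/2
print(np.linalg.norm(l-r),"yaw-stand",yaw-YAW,"rear",st_(m),"cen",st_(m[:2]+88*np.array([np.cos(yaw),np.sin(yaw)])))
r,l=q((463,0),65),q((190,0),65); print("right/left at top row",st_(r),st_(l))
E
```

```text
109.47896213074628 yaw-stand 0.042854211059033975 rear [-215.2   -9.6] cen [-127.3   -5.8]
right/left at top row [-108.   -58.6] [-108.3   47.1]
```

Viewed close up, the pan is at y ≈ −5 mm and heading +0.04 rad. I'll match the fingers to it and push 60 mm along its own heading, which also centres it.

```bash
python3 -m inch '[[0,0,0.6,0,-2.4,0,0],[0,0,0.65,0,-2.4,0,0],[-0.4,0,0.63,0,-2.4,0,0],[-0.8,0,0.62,0,-2.4,0,0],[-1.1,0,0.6,0,-2.4,0,0],[-1.4,0,0.59,0,-2.4,0,0],[-1.8,0,0.58,0,-2.4,0,0],[-2.2,0,0.56,0,-2.4,0,0],[-2.6,0,0.55,0,-2.4,0,0],[-3,0,0.53,0,-2.4,0,0],[-3.5,0,0.51,0,-2.4,0,0],[-4,0,0.49,0,-2.4,0,0],[-4.5,0,0.47,0,-2.4,0,0],[-5,0,0.45,0,-2.4,0,0],[-5.5,0,0.43,0,-2.4,0,0],[-6,0,0.41,0,-2.4,0,0],[-6.5,0,0.39,0,-2.4,0,0],[-7,0,0.37,0,-2.4,0,0]]' 10
python3 - <<'E'
from h import *
s=telemetry.read_state(); print(s["tcp_pos"],st_(s["tcp_pos"]),s["width"],s["wrist_force"])
cv2.imwrite("pics/w5.png",cv2.convertScaleAbs(viewer.capture("wrist")[:,:,::-1],alpha=1.2,beta=10))
crop(viewer.capture("scene"),230,155,430,305,4,"s5.png")
E
```

```text
t: 7.65
tcp_pos: [569.1, -173.3, 45.5]
ee_rot: [-1.266, 1.112, -1.118]
wrist_force: [0.2, -5.9, 2.9]
width: 46.9
[ 569.07836127 -173.34925891   45.4612056 ] [-164.1194715    -7.00002507] 46.8875827614549 [ 0.212994   -5.93276454  2.89077526]
```

View pics/w5.png

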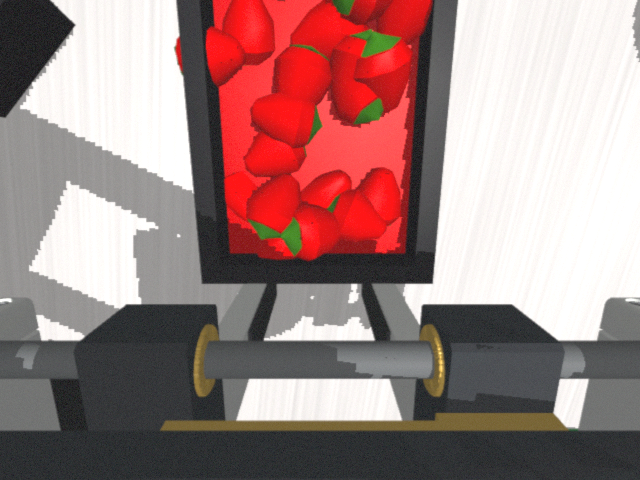

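View pics/s5.png

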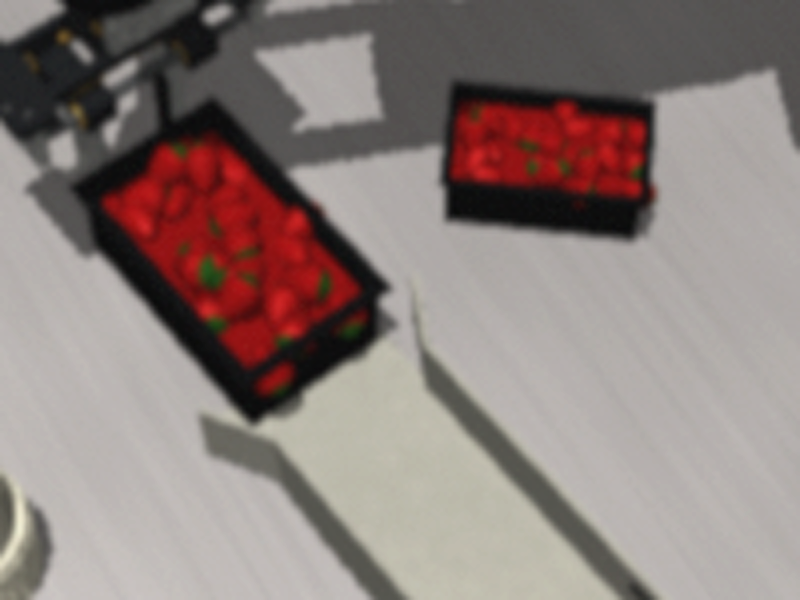

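```bash
cat > pan.py <<'E'
import sys; from h import *
np.set_printoptions(precision=1,suppress=True)
a=[float(v) for v in sys.argv[1:5]]; z=float(sys.argv[5]) if len(sys.argv)>5 else 65
st=telemetry.read_state(); c,T=wT(st); q=lambda uv:onz(c,uv,z,T)
l,r=q(a[:2]),q(a[2:]); yaw=np.arctan2(*(r-l)[[1,0]])+np.pi/2; m=(l+r)/2
M=R.from_rotvec(st["ee_rot"]).as_matrix()
print(np.linalg.norm(l-r),"yaw-stand %.3f"%(yaw-YAW),"rear",st_(m),"cen",st_(m[:2]+88*np.array([np.cos(yaw),np.sin(yaw)])),"tool yaw-stand %.3f"%(np.arctan2(-M[1,0],-M[0,0])-YAW),"tcp",st_(st["tcp_pos"]),"F",st_(np.r_[st["wrist_force"][:2]+O]),st["wrist_force"][2])
E
python3 pan.py 202 283 433 283
```

```text
108.14251046729986 yaw-stand 0.043 rear [-153.8   -5.7] cen [-65.8  -1.9] tool yaw-stand 0.043 tcp [-163.    -6.9] F [-2.3 -1.7] 1.5857948918586393
```

```bash
python3 -m inch '[[-0.4,0,0,0,0.2,0,0],[-0.8,0,-0.02,0,0.4,0,0],[-1.2,0,-0.04,0,0.6,0,0],[-1.6,0,-0.06,0,0.8,0,0],[-2,0,-0.08,0,1,0,0],[-2.4,0,-0.1,0,1.2,0,0],[-2.8,0,-0.12,0,1.4,0,0],[-3.2,0,-0.14,0,1.6,0,0],[-3.6,0,-0.16,0,1.8,0,0],[-4,0,-0.18,0,2,0,0],[-4.4,0,-0.2,0,2.1,0,0],[-4.8,0,-0.22,0,2.2,0,0],[-5.2,0,-0.23,0,2.3,0,0],[-5.6,0,-0.24,0,2.4,0,0],[-6,0,-0.24,0,2.5,0,0]]' 10
python3 - <<'E'
from h import *
cv2.imwrite("pics/w6.png",cv2.convertScaleAbs(viewer.capture("wrist")[:,:,::-1],alpha=1.2,beta=10))
crop(viewer.capture("scene"),230,155,430,305,4,"s6.png")
E
```

```text
t: 9.25
tcp_pos: [558.4, -112.5, 44.8]
ee_rot: [-1.246, 1.147, -1.148]
wrist_force: [-0.4, -3.8, -2.6]
width: 46.8
```

View pics/w6.png

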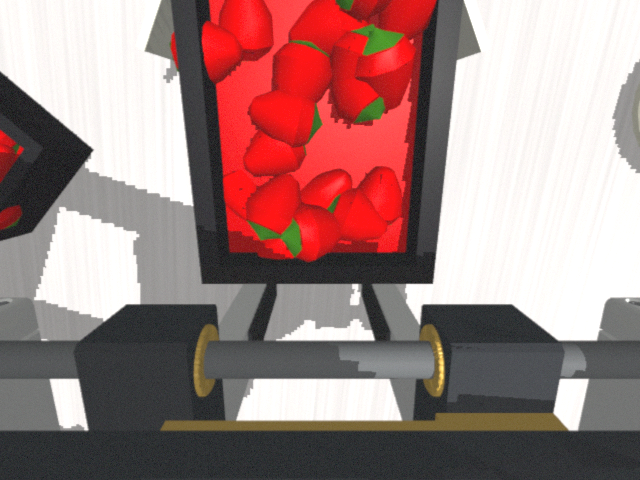

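View pics/s6.png

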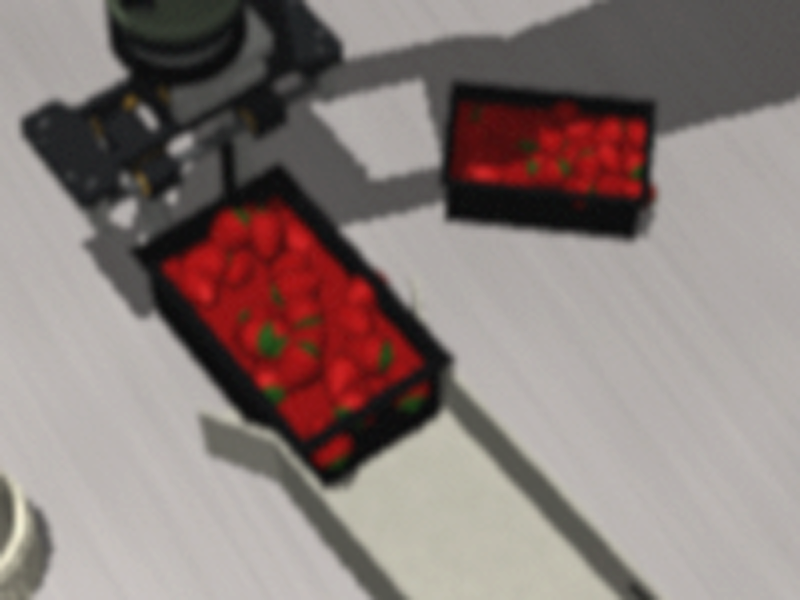

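```bash
python3 pan.py 202 283.5 434 283.5; python3 - <<'E'
from h import *
c,T=wT()
for uv,z in [((146,51),46),((480,50),46)]: print(st_(onz(c,uv,z,T)))
E
```

```text
108.38420879109154 yaw-stand -0.000 rear [-92.7  -0.9] cen [-4.7 -0.9] tool yaw-stand -0.001 tcp [-101.8   -1.4] F [-1.8  0.2] -1.713608174691427
[11.00295598 76.41287429]
[ 11.56681891 -73.67048316]
```

The cheek tips sit at ±75 mm about y ≈ +1.4, and the pan's front end is already between the guides, squarely. I'll push on with a slight left bias and watch the force.

```bash
python3 -m inch '[[-0.4,0,-0.02,0,0,0,0],[-0.8,0,-0.05,0,0,0,0],[-1.2,0,-0.08,0,0,0,0],[-1.6,0,-0.1,0,0,0,0],[-2,0,-0.12,0,0,0,0],[-2.4,0,-0.15,0,0,0,0],[-2.8,0,-0.15,0,0,0,0],[-3.2,0,-0.15,0,0,0,0],[-3.6,0,-0.15,0,0,0,0],[-4,0,-0.15,0,0,0,0]]' 10
python3 -m inch '[[-0.4,0,0,0,0,0,0],[-0.8,0,0,0,0,0,0],[-1.2,0,0,0,0,0,0],[-1.6,0,0,0,0,0,0],[-2,0,0,0,0,0,0],[-2.4,-0.1,0,0,0,0,0],[-2.8,-0.1,0,0,0,0,0],[-3.2,-0.2,0,0,0,0,0],[-3.6,-0.2,0,0,0,0,0],[-4,-0.3,0,0,0,0,0]]' 10
python3 - <<'E'
from h import *
cv2.imwrite("pics/w7.png",cv2.convertScaleAbs(viewer.capture("wrist")[:,:,::-1],alpha=1.2,beta=10))
crop(viewer.capture("scene"),240,200,440,350,4,"s7.png")
E
```

```text
t: 10.35
tcp_pos: [553.3, -71.6, 44.8]
ee_rot: [-1.246, 1.147, -1.147]
wrist_force: [-0.6, -3.4, -2.3]
width: 47.0
t: 11.35
tcp_pos: [549.8, -31.5, 47.8]
ee_rot: [-1.246, 1.148, -1.147]
wrist_force: [0.4, -5.0, -1.5]
width: 47.3
```

View pics/w7.png

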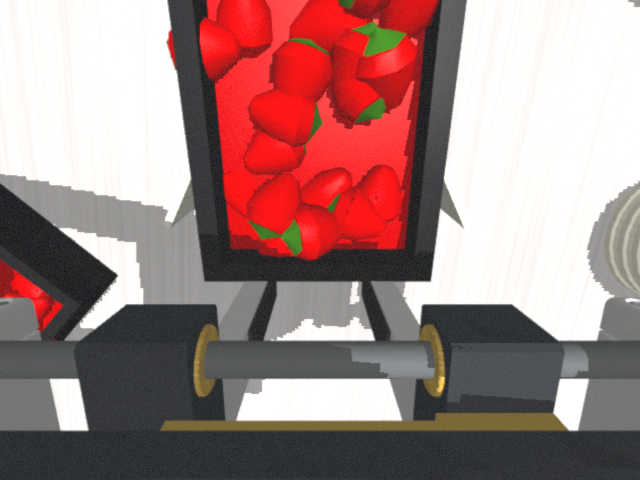

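View pics/s7.png

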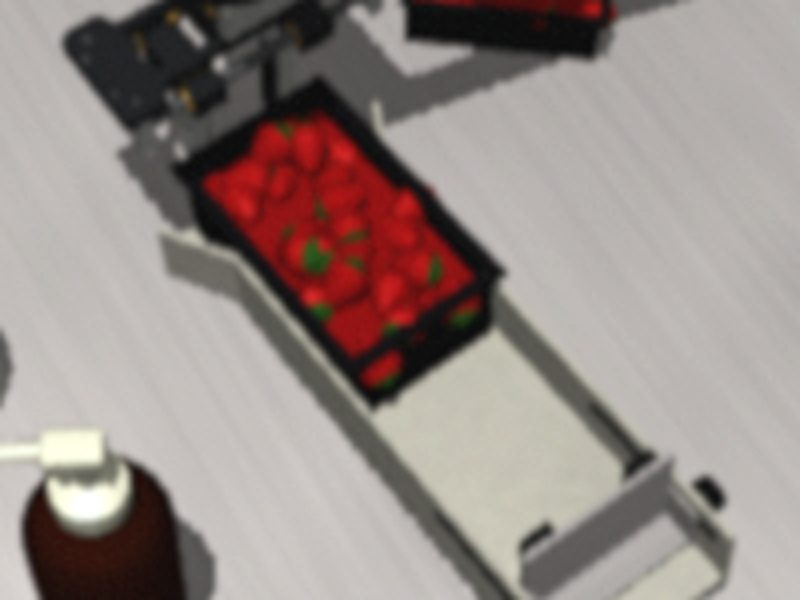

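The pan is sliding straight between the guides at about 5 N, with roughly 125 mm left to the estimated buffer line. I'll continue up the slope, raising as I go, and stop short of it.

```bash
python3 -m inch '[[-0.4,-0.05,0,0,0,0,0],[-0.8,-0.1,0,0,0,0,0],[-1.2,-0.15,0,0,0,0,0],[-1.6,-0.2,0,0,0,0,0],[-2,-0.25,0,0,0,0,0],[-2.4,-0.3,0,0,0,0,0],[-2.8,-0.35,0,0,0,0,0],[-3.2,-0.4,0,0,0,0,0],[-3.6,-0.45,0,0,0,0,0],[-4,-0.5,0,0,0,0,0],[-4.4,-0.55,0,0,0,0,0],[-4.8,-0.6,0,0,0,0,0]]' 10
python3 -m inch '[[-0.4,-0.05,0,0,0,0,0],[-0.8,-0.1,0,0,0,0,0],[-1.2,-0.15,0,0,0,0,0],[-1.6,-0.2,0,0,0,0,0],[-2,-0.25,0,0,0,0,0],[-2.4,-0.3,0,0,0,0,0],[-2.8,-0.35,0,0,0,0,0],[-3.2,-0.4,0,0,0,0,0],[-3.6,-0.45,0,0,0,0,0],[-4,-0.5,0,0,0,0,0],[-4.4,-0.55,0,0,0,0,0],[-4.8,-0.6,0,0,0,0,0]]' 10
python3 - <<'E'
from h import *
cv2.imwrite("pics/w8.png",cv2.convertScaleAbs(viewer.capture("wrist")[:,:,::-1],alpha=1.2,beta=10))
crop(viewer.capture("scene"),280,230,440,380,4,"s8.png")
crop(viewer.capture("side"),200,150,360,270,5,"d8.png")
E
```

```text
t: 12.65
tcp_pos: [545.6, 17.4, 54.0]
ee_rot: [-1.246, 1.148, -1.146]
wrist_force: [0.7, -4.2, -1.6]
width: 46.7
t: 13.85
tcp_pos: [541.5, 65.5, 60.2]
ee_rot: [-1.246, 1.148, -1.145]
wrist_force: [0.1, -3.7, -2.1]
width: 47.1
```

View pics/w8.png

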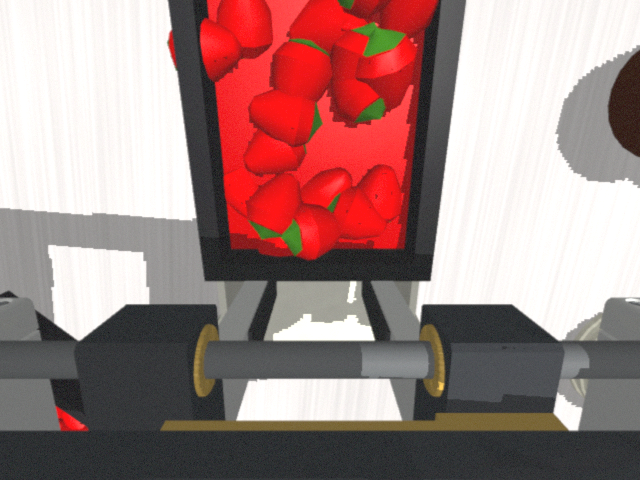

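View pics/s8.png

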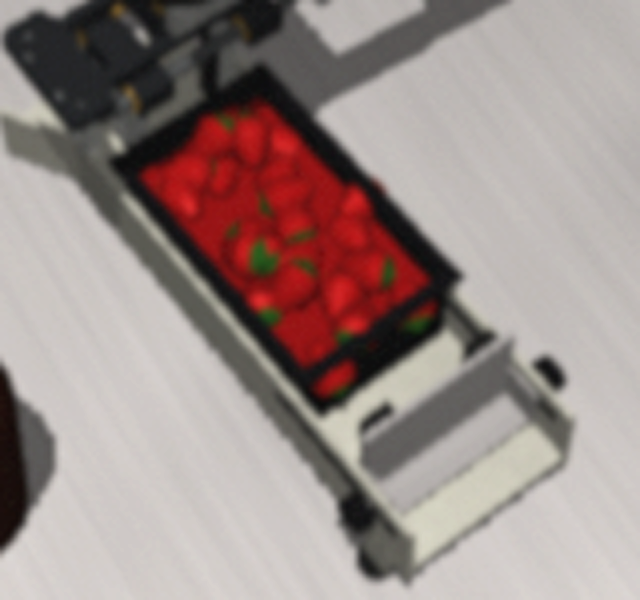

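View pics/d8.png

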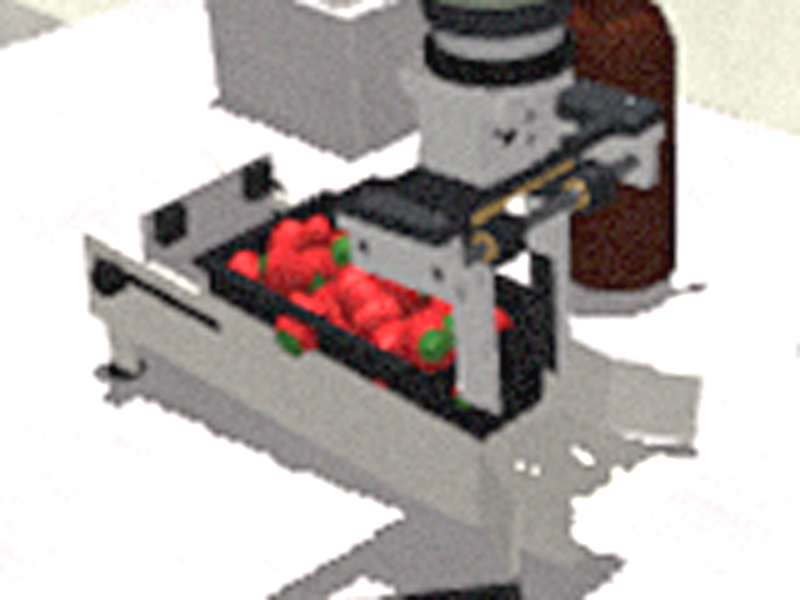

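The scene crop shows about 36–39 mm left between the front rim and the buffers. I'll cover 28 mm, then creep.

```bash
python3 -m inch '[[-0.4,-0.05,0,0,0,0,0],[-0.8,-0.1,0,0,0,0,0],[-1.2,-0.15,0,0,0,0,0],[-1.6,-0.2,0,0,0,0,0],[-2,-0.25,0,0,0,0,0],[-2.3,-0.3,0,0,0,0,0],[-2.6,-0.32,0,0,0,0,0],[-2.8,-0.35,0,0,0,0,0]]' 10
python3 - <<'E'
from h import *
crop(viewer.capture("scene"),300,250,440,370,5,"s9.png")
crop(viewer.capture("side"),200,150,360,270,5,"d9.png")
E
```

```text
t: 14.8
tcp_pos: [539.1, 94.3, 64.0]
ee_rot: [-1.245, 1.148, -1.144]
wrist_force: [-0.2, -4.5, -0.2]
width: 46.9
```

View pics/s9.png

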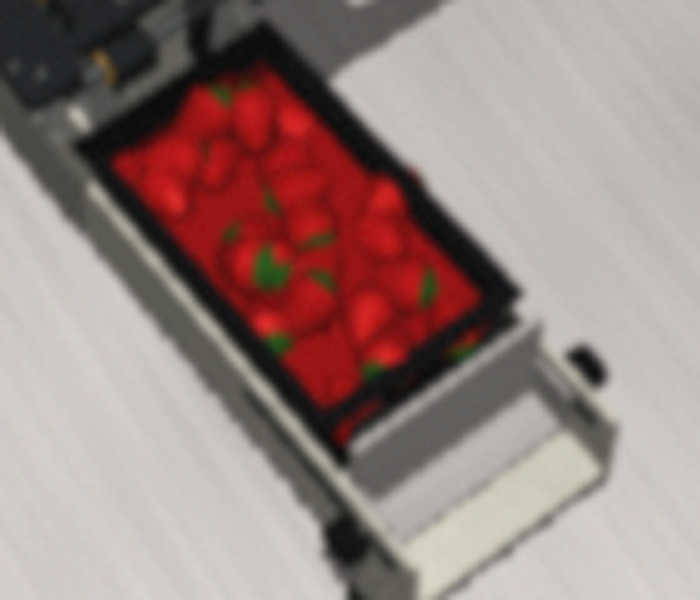

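View pics/d9.png

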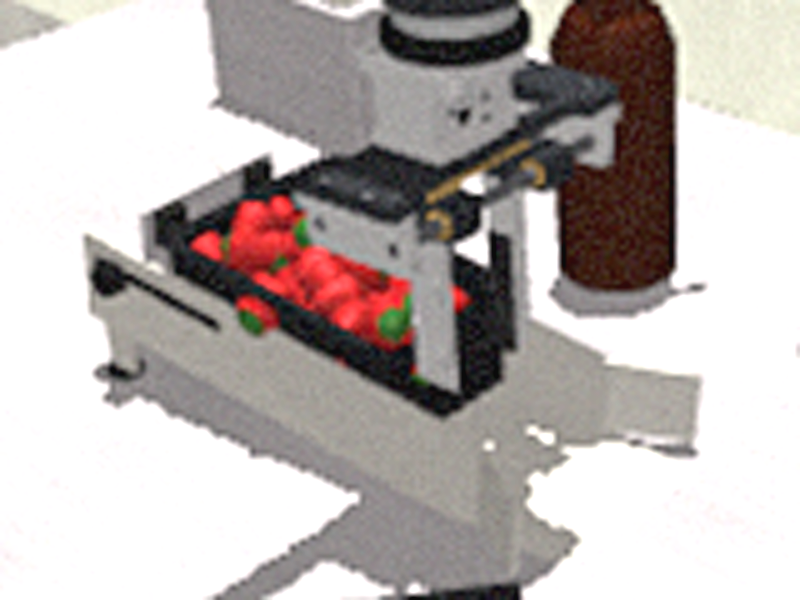

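About 8–10 mm left by the crop, with the front rim at (520,293)-(330,415) and the bar top at (540,325)-(355,450). Creeping now, checking force on every call.

```bash
python3 -m inch '[[-0.1,-0.01,0,0,0,0,0],[-0.2,-0.02,0,0,0,0,0],[-0.3,-0.03,0,0,0,0,0]]' 10
python3 -m inch '[[-0.1,-0.01,0,0,0,0,0],[-0.2,-0.02,0,0,0,0,0]]' 10
```

```text
t: 15.2
tcp_pos: [538.9, 97.4, 64.4]
ee_rot: [-1.244, 1.149, -1.144]
wrist_force: [0.1, -5.4, -1.9]
width: 47.4
t: 15.4
tcp_pos: [538.7, 99.4, 64.6]
ee_rot: [-1.244, 1.149, -1.144]
wrist_force: [0.6, -5.1, -1.5]
width: 47.1
```

```bash
python3 - <<'E'
from h import *
crop(viewer.capture("scene"),300,250,440,370,5,"s10.png")
crop(viewer.capture("side"),210,160,290,220,10,"d10.png")
E
```

```text
(no output)
```

View pics/d10.png

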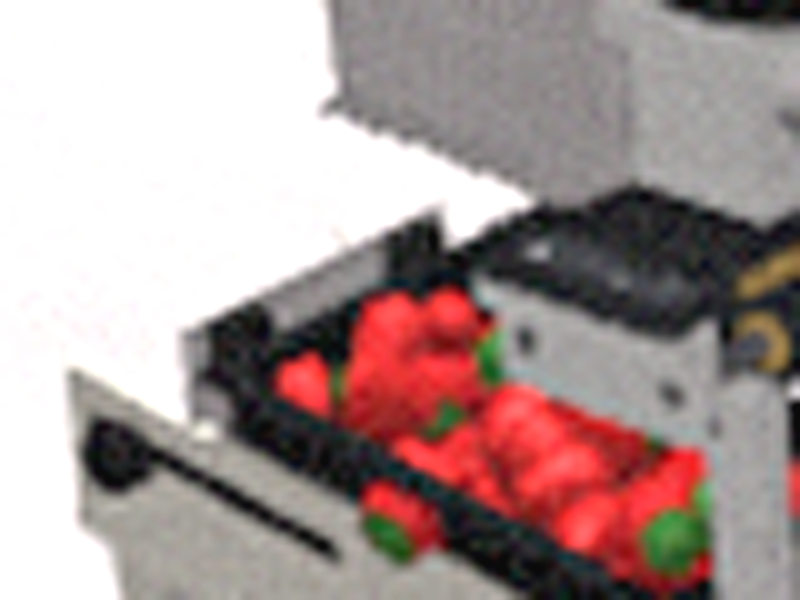

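View pics/s10.png

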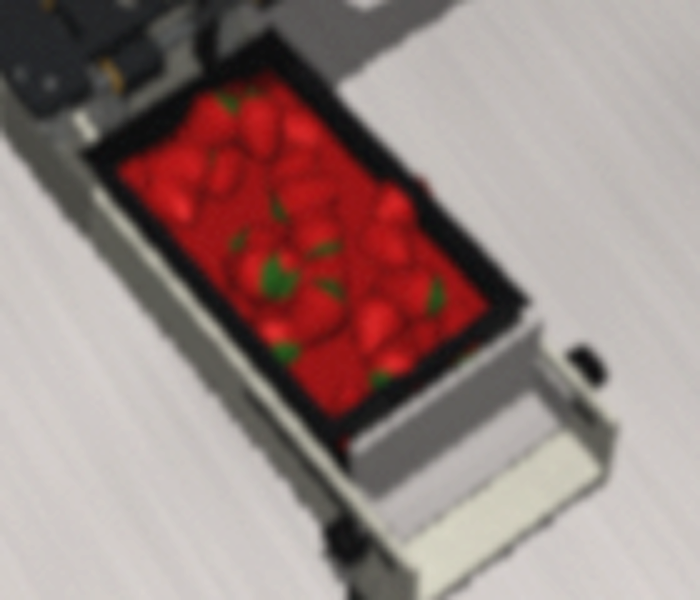

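```bash
for i in 1; do python3 -m inch '[[-0.05,0,0,0,0,0,0],[-0.1,0,0,0,0,0,0]]' 10; done; python3 -m inch '[[-0.05,0,0,0,0,0,0],[-0.1,-0.02,0,0,0,0,0]]' 10
```

```text
t: 15.7
tcp_pos: [538.7, 99.6, 64.6]
ee_rot: [-1.246, 1.148, -1.145]
wrist_force: [0.2, -8.3, -0.8]
width: 46.7
t: 15.9
tcp_pos: [538.6, 99.6, 64.7]
ee_rot: [-1.247, 1.147, -1.146]
wrist_force: [0.6, -7.6, -3.6]
width: 47.2
```

```bash
python3 -m inch '[[-0.05,0,0,0,0,0,0],[-0.1,-0.02,0,0,0,0,0]]' 10
```

```text
t: 16.1
tcp_pos: [538.6, 99.6, 64.7]
ee_rot: [-1.249, 1.146, -1.147]
wrist_force: [0.8, -8.0, -2.8]
width: 47.0
```

```bash
python3 -m inch '[[-0.05,0,0,0,0,0,0],[-0.1,-0.02,0,0,0,0,0]]' 10
```

```text
t: 16.3
tcp_pos: [538.5, 99.6, 64.7]
ee_rot: [-1.25, 1.145, -1.149]
wrist_force: [1.3, -7.0, -2.9]
width: 47.0
```

The tool has stopped at y = 99.6 and the force rose from 5 to about 8 N. That means either buffer contact or a rub on a guide, so I'll look.

```bash
python3 - <<'E'
from h import *
crop(viewer.capture("scene"),340,280,420,340,10,"s11.png")
crop(viewer.capture("side"),210,160,290,220,10,"d11.png")
cv2.imwrite("pics/w11.png",cv2.convertScaleAbs(viewer.capture("wrist")[:,:,::-1],alpha=1.2,beta=10))
E
```

```text
(no output)
```

View pics/s11.png

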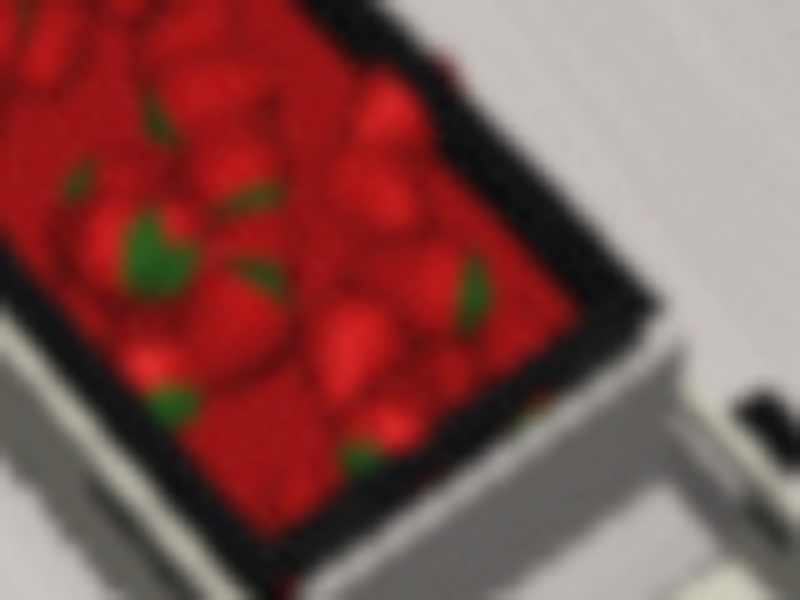

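View pics/d11.png

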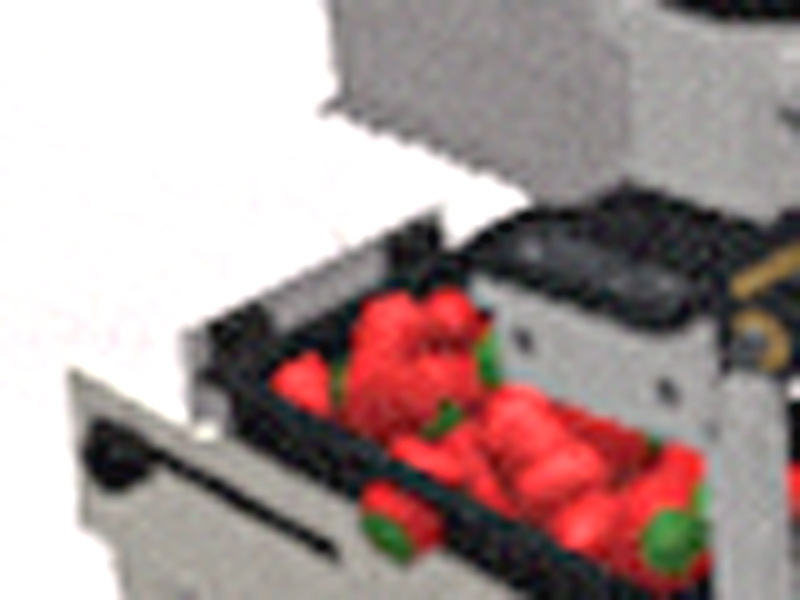

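View pics/w11.png

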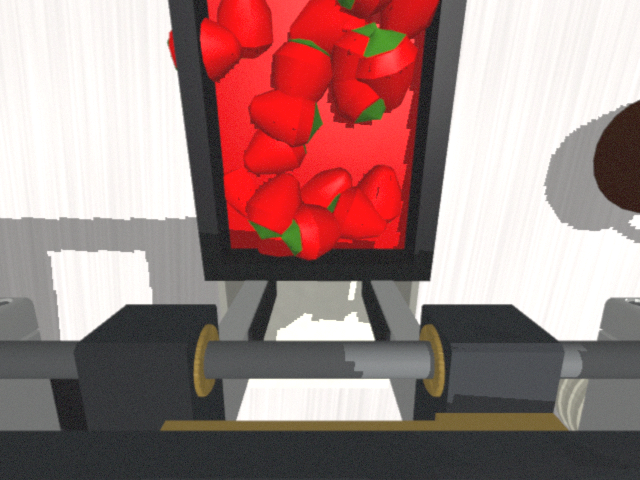

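The views are consistent with contact: the rim lies against both black buffers at (240,340) and (415,240) in the side crop. To be sure, I'll try one slightly firmer nudge of 1.3 mm, still low in force.

```bash
python3 -m inch '[[-0.06,0,0,0,0,0,0],[-0.13,-0.02,0,0,0,0,0]]' 10
```

```text
t: 16.65
tcp_pos: [538.4, 99.6, 64.8]
ee_rot: [-1.252, 1.144, -1.15]
wrist_force: [0.6, -9.5, -2.8]
width: 47.1
```

The tool stalls firmly at 9.5 N, without moving. I'll back off, rise and inspect the buffers from above.

```bash
python3 -m inch '[[0.5,0,0,0,0,0,0],[1.5,0,0,0,0,0,0],[2.5,0,0,0,0,0,0],[2.5,-3,0,0,0,0,0],[2.5,-6,0,0,0,0,0],[2.5,-10,0,0,0,0,0],[2.5,-14,0,0,0,0,0],[0,-14,0,0,0,0,0],[-4,-14,0,0,0,0,0],[-8,-14,0,0,0,0,0],[-12,-14,0,0,0,0,0],[-13,-14,0,0,0,0,0],[-13,-14,0,0,0,0,0],[-13,-14,0,0,0,0,0]]' 10
python3 - <<'E'
from h import *
s=telemetry.read_state(); print(st_(s["tcp_pos"]))
cv2.imwrite("pics/w12.png",cv2.convertScaleAbs(viewer.capture("wrist")[:,:,::-1],alpha=1.1,beta=20))
E
```

```text
t: 18.05
tcp_pos: [527.6, 228.9, 204.0]
ee_rot: [-1.253, 1.144, -1.151]
wrist_force: [0.2, 0.6, -0.4]
width: 46.8
[240.204461     0.50024834]
```

View pics/w12.png

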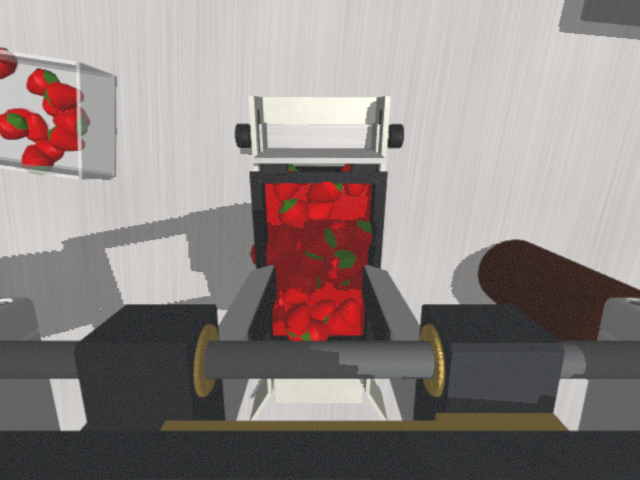

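```bash
python3 - <<'E'
import cv2
a=cv2.imread("pics/w12.png")[120:220,230:410]
cv2.imwrite("pics/w12c.png",cv2.convertScaleAbs(cv2.resize(a,None,fx=4.4,fy=4.4,interpolation=cv2.INTER_CUBIC),alpha=1.8,beta=10))
E
```

```text
(no output)
```

View pics/w12c.png

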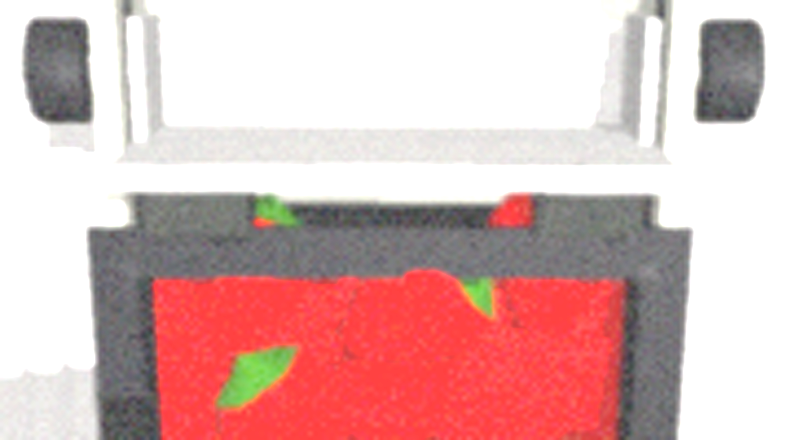

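Seen from above, both buffers, at (195,213) and (595,213), run right up to the rim's front edge at row 229. There is no gap on either side, and 2 mm would show as about 11 px. Last, I check the bar and the neighbours against the first pictures.

```bash
python3 - <<'E'
from h import *
s0=cv2.imread("pics/scene0.png"); s1=viewer.capture("scene")[:,:,::-1].copy(); cv2.imwrite("pics/scene_end.png",s1)
d0=cv2.imread("pics/side0.png"); d1=viewer.capture("side")[:,:,::-1].copy(); cv2.imwrite("pics/side_end.png",d1)
g=lambda a:cv2.cvtColor(a,cv2.COLOR_BGR2GRAY).astype(np.float32)
def sh(a,b,x0,y0,x1,y1):
    A,B=g(a)[y0:y1,x0:x1],g(b)[y0:y1,x0:x1]; return cv2.phaseCorrelate(A,B,cv2.createHanningWindow((x1-x0,y1-y0),cv2.CV_32F))
print("bar scene",sh(s0,s1,355,318,437,382),"bar side",sh(d0,d1,212,175,262,225))
print("tub",sh(s0,s1,440,245,540,325),"cups",sh(s0,s1,190,255,250,320),"syrup",sh(s0,s1,215,300,300,380),"foot ref",sh(s0,s1,275,230,310,280))
crop(s1[:,:,::-1],280,230,440,380,4,"s13.png"); crop(d1[:,:,::-1],200,150,400,300,4,"d13.png")
E
```

```text
bar scene ((-0.36328774286866405, 0.012898464187710346), 0.5203726907571157) bar side ((-0.12294423569276702, 0.2911475110746906), 0.6874904361724854)
tub ((0.0026141666086232362, 0.05232656484331244), 0.8623789138793946) cups ((0.0507795564142981, -0.06514439561728835), 0.9084154137858638) syrup ((0.01671475747030371, -0.029088635874892077), 0.8947838764720493) foot ref ((0.22226553691382023, -0.08989293389736375), 0.569705482588874)
```

View pics/s13.png

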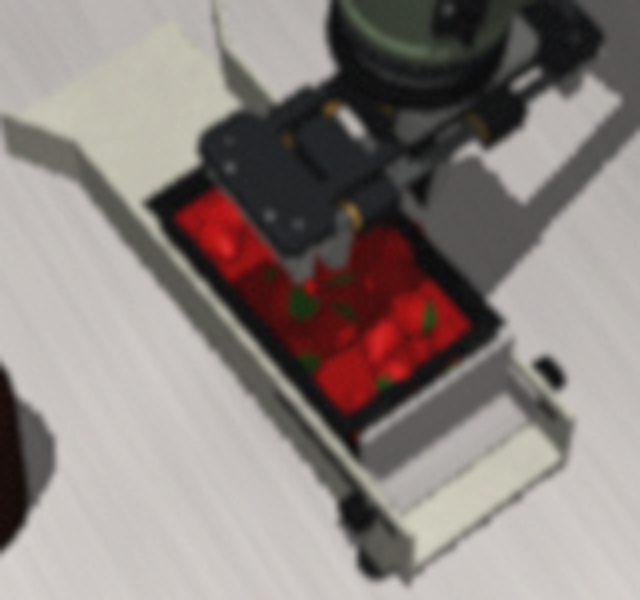

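View pics/d13.png

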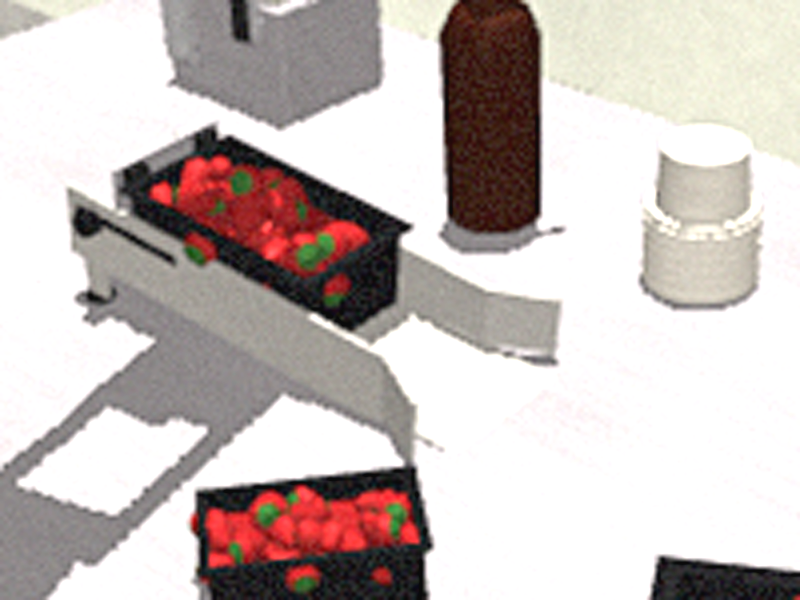

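The pan sits flat in the guides, the bar shows no meaningful shift, the neighbours are unmoved and the robot is clear. Handing in.

```bash
python3 -c "
from cell import close_job,telemetry
s=telemetry.read_state();print(s['t'],s['wrist_force']);print(close_job())"
```

```text
18.2 [0.06750818 0.22205733 0.71509338]
the job is handed in; nothing more can be done
None
```

The middle strawberry pan is up the slope, against both rubber buffers, and I handed the job in at 18.2 s. The hand-in gives no verdict.

**What I did:** I squared the pan by nudging its left side with the closed fingers. Then I pushed it from behind with two half-open fingers, through the flared mouth and up between the guides at about 4–6 N. I crept the last few millimetres until it stopped; the wrist force reached at most about 9.5 N there.

**Last checks:**
- **Buffers:** a close view from above showed no gap between the pan's rim and either buffer.
- **Pan:** it looked level with the slope and still; its tilt was only judged by eye.
- **Bottle, cups and tub:** they showed no measurable shift (under 0.1 pixel).
- **Robot:** it was clear of everything at hand-in.

**What was less certain:**
- **Stop bar:** it appeared to shift about 0.3 pixel, roughly 1 mm or less. I put this down to the pan now filling part of that patch, but the picture cannot rule out a small movement.
- **Skew after the nudge:** the camera views disagreed (0.01 and 0.04 rad). I went by a later close view, which gave 0.04.
- **Wrong axis:** my first move turned the tool about the wrong axis, in free air, and I corrected it in the next move.

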